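# Seat the locating pin in the hidden register socket

### The arm

A 6-joint arm with a two-finger parallel gripper is mounted at the origin on the work surface. World frame = base frame: x ahead of the robot, y to its left, z up, the work surface at z = 0. Lengths are in m, angles in rad, forces in N, time in s.
With the tool pointing down it reaches from about 0.3 to 0.825 m from the base axis. Payload 5.4 kg.
Tool frame: the origin (TCP) lies at the very end of the fingers, on their centre line; the grasp point (between the pads) lies 19 mm behind it; z points along the fingers, y is the line along which they close (so a half turn about z gives the same grasp; the last joint's range is limited). The gripper opens to 92 mm and grips with 3 to 60 N. Pads are 20 mm wide; open, the fingers measure 128 mm over their backs; the gripper's body (75 mm by 189 mm) begins 69 mm behind the grasp point.
Start: joints at [-0.21, 0.158, 1.597, -0, 1.386, -0.21], TCP at [0.575, -0, 0.215] pointing down, gripper open.
Joint ranges: [-2.91, 2.91], [-0.94, 2.29], [0.18, 2.7], [-1.29, 4.43], [0.17, 2.64], [-3, 3]. Speed limits (rad/s): [2.57, 2.57, 3.14, 3.14, 3.14, 3.14].

### API

Orientations are given as a rotation vector (axis times angle).
In Python, from workcell import bot gives the robot as it stands. Calls block until the motion is done:
- bot.goto(position, orientation): joint-space move of the TCP to a pose.
- bot.line_to(position, rot=None, max_speed=0.15): straight line of the TCP; rot=None keeps the orientation; max_speed is the mean speed in m/s.
- bot.set_joints(angles): joint-space move.
- bot.set_gripper(opening, newtons=None): opening from 0.0 (shut) to 1.0 (fully open); newtons is the grip in N (None keeps the last); returns when the fingers have stopped.
- bot.hold(seconds).
- bot.inverse_kinematics(position, orientation): joint angles nearest the present ones, or None.
- bot.read_camera(name): name is "scene" or "side" or "wrist"; returns a dict with "pixels" (420x560x3 uint8, blue, green, red), "fx", "fy", "cx", "cy" (pixels), "k1" (the pictures are not rectified: a ray, as slopes to the right and down, at radius r is drawn at 1 + k1 r^2 times it, then the intrinsics apply), "R" (3x3) and "t" (3): a world point X has camera coordinates R X + t. Camera axes: x right, y down, z forward; pixel columns grow to the right and rows downward; lengths in m; the calibration is good to about 2 mm. A picture is of the moment at which its call begins. There is no depth.
A pose or a line that the arm cannot do raises bot.MotionError and nothing moves.
- bot.job_done(): hands the job in; it is judged then, once.
Readings, each from a call of its own:
- bot.current_clock(): time.
- bot.current_joints(): joint angles.
- bot.current_joint_vel(): joint speeds.
- bot.current_effort(): joint torques, N m.
- bot.current_ee_pos(): TCP position.
- bot.current_tool_rot(): TCP orientation.
- bot.current_contact_force(): force on the tool from outside, world axes, zero at the start.
- bot.current_ft_torque(): the same for the moment, N m.
- bot.current_opening(): opening from 0.0 (shut) to 1.0 (fully open).
- bot.current_grip_force(): force on a finger pad.
Only numpy, scipy, OpenCV 4.12 (cv2) and the standard library are available. Lean on these libraries where they do the work, as an engineer would, in place of code of your own. Each camera call takes 0.05 s, during which the arm holds its last target. There are 200 camera calls.

### The job

Take the red-handled locating pin out of its wooden block and, pressing only gently, feel along the groove in the register's cover plate with its tip until it finds the hidden socket under the dust plug. Push the pin fully home, upright with its brass collar flat on the cover, and let go, leaving the ink tin, the brayer and the copper plate alone.

Things in the scene. Friction and masses are not known exactly. Their poses are not given: they have to be found in the camera images.
- pin: Loose locating pin, 100 to 200 g, upright in its block at the start. Origin at the centre of its tip's underside, z up its axis. From the tip up: steel shank 12 mm diameter, 26 mm long (lowest 3 mm taper to 8 mm diameter); brass collar 28 mm diameter, 6 mm thick; red round handle 22 mm diameter, 50 mm long (32 to 82 mm above the origin): grip it from above, at any yaw.
- pin_collar (a point): Centre of the underside of the pin's brass collar, 26 mm up its axis from the tip. It is 21 mm above the cover while the tip slides on the groove floor; fully home it lies on the cover.
- block: Fixed wooden block 85 x 85 mm, 40 mm high, origin at the centre of its underside. The pin stands in the hole at its centre (14.5 mm wide, 32 mm deep), its collar on the block's top.
- register: Fixed blue registration bar, 90 mm along its x, 285 mm along its y, 40 mm high, origin at the centre of its underside. Its top is an aluminium cover with a groove along y, dark steel on the floor. The polished cover, groove floor and plug are scored if the pin presses on them with more than 40 N.
- groove_mid (a point): Middle of the groove, at the height of the cover's top (40 mm above the bench); y along the groove, x across, z up. The groove is 15 mm wide, 130 mm long, 5 mm deep. A socket is hidden in its floor, centred up to 35 mm from here, either way along y; it is not listed. It is 14.7 mm long along y and wider than the groove.
- groove_end (a point): The +y end of the groove, on its centre line at the cover's top. The dust plug closes the socket flush, in the same steel. It has no spring: a push of more than about 3.5 N (6 to 8 N is plenty) sinks it, up to 24 mm, and it stays where it is left. The floor elsewhere is solid: a tip more than 2 mm below the floor is in the socket.
- ink_tin: Bystander: loose black ink tin with a pale label and a steel lid, 84 mm diameter, 80 mm high, origin at the centre of its underside.
- brayer: Bystander: loose ink roller lying on the bench, rubber roll 40 mm diameter and 120 mm long along its y, wooden handle reaching 140 mm towards its +x; origin under the middle of the roll.
- copper_plate: Bystander: loose copper plate 100 x 140 x 5 mm lying flat, origin at the centre of its underside.
Mind the look-alikes: they are no part of the job. There is more than one size of the pin; the job needs the middle-sized.

How it is judged:
By the outcome, as a careful person would: the job done as asked, in the order asked, and still so for the second after the job is handed in, with the robot touching nothing.
It also fails if it takes over 72 s, if anything falls off the work surface, if the arm or the gripper's body presses on something with over 40 N, if the wrist force passes 120 N, or if a joint passes its speed limit or range.

## Working session

There is one attempt and no reset: what is moved stays moved. The work goes in short steps, each a Python script; the robot and the scene stay as the last script left them, time stands still between calls to the robot, and variables do not carry over. Pictures are saved under pics/ and viewed, at most 10 in all, crops included, and the job is handed in when it is done.

```bash
mkdir -p pics; cat > h.py <<'E'
import numpy as np, cv2
from workcell import bot
from scipy.spatial.transform import Rotation as Ro
def cam(n):
    c=bot.read_camera(n); c['pixels']=np.array(c['pixels'],np.uint8); c['R']=np.array(c['R']); c['t']=np.array(c['t']); return c
def ray(c,u,v):
    K=np.array([[c['fx'],0,c['cx']],[0,c['fy'],c['cy']],[0,0,1.]])
    p=cv2.undistortPoints(np.array([[[u,v]]],float),K,np.array([c['k1'],0,0,0.]))[0,0]
    return -c['R'].T@c['t'], c['R'].T@np.array([p[0],p[1],1])
def onplane(c,u,v,z):
    o,d=ray(c,u,v); return o+d*(z-o[2])/d[2]
def proj(c,X):
    K=np.array([[c['fx'],0,c['cx']],[0,c['fy'],c['cy']],[0,0,1.]])
    return cv2.projectPoints(np.array([X],float),cv2.Rodrigues(c['R'])[0],c['t'],K,np.array([c['k1'],0,0,0.]))[0][0,0]
E
python3 - <<'E'
from h import *
import pickle
C={n:cam(n) for n in("scene","side","wrist")}
pickle.dump(C,open('c0.pkl','wb'))
for n in C: cv2.imwrite(f'pics/{n}0.png',C[n]['pixels']); print(n,-C[n]['R'].T@C[n]['t'],C[n]['fx'],C[n]['k1'])
E
```

```text
scene [ 1.1715298  -0.41794271  0.60001127] 414.4323258555526 -0.10400637161430387
side [ 0.28797187 -0.59578006  0.7043027 ] 409.47068508921785 0.032843813420798014
wrist [0.57633861 0.07617004 0.38371101] 358.1503024491168 -0.07484981241657987
```

View pics/scene0.png

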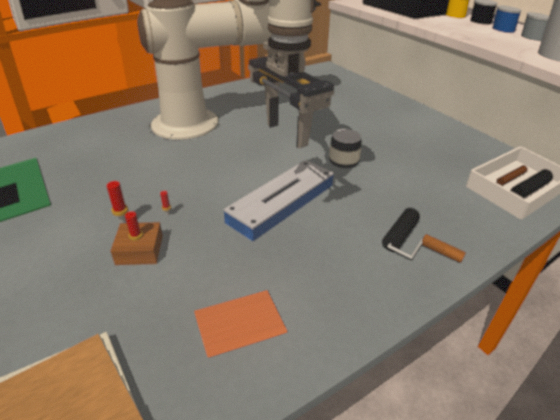

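View pics/side0.png

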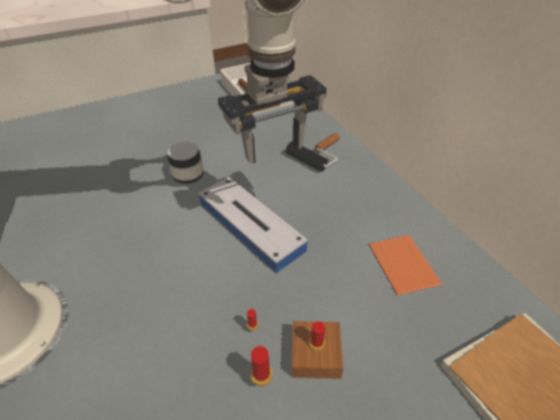

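View pics/wrist0.png

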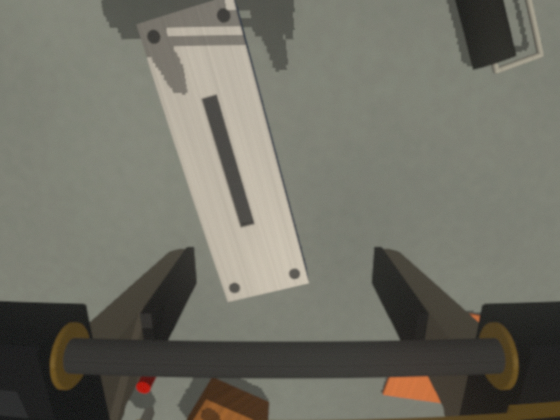

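The scene view shows three red pins: one in the wooden block (133,225), a tall one (117,198) and a small one (165,200). In the side view they are at (318,335), (261,365) and (252,320). The job's pin is the middle-sized one in the block. The register's groove runs (210,97)–(247,226) in the wrist view. Next I measure these and take one close crop.

```bash
python3 - <<'E'
from h import *
import pickle
C=pickle.load(open('c0.pkl','rb'))
def redblob(c):
    b,g,r=[c['pixels'][...,i].astype(int) for i in range(3)]
    m=((r>110)&(g<45)&(b<60)).astype(np.uint8)
    n,l,s,ce=cv2.connectedComponentsWithStats(m)
    return [(s[i],ce[i]) for i in range(1,n) if s[i][4]>15]
B={}
for n in('scene','side'):
    B[n]=redblob(C[n]); print(n,[(list(map(int,s)),ce.round(1)) for s,ce in B[n]])
def tri(a,b):
    o1,d1=a;o2,d2=b
    k=np.linalg.lstsq(np.c_[d1,-d2],o2-o1,rcond=None)[0]
    p,q=o1+k[0]*d1,o2+k[1]*d2; return (p+q)/2,np.linalg.norm(p-q)
for s1,c1 in B['scene']:
    for s2,c2 in B['side']:
        p,e=tri(ray(C['scene'],*c1),ray(C['side'],*c2))
        if e<.012: print('red',c1.round(0),c2.round(0),p.round(4),round(e,4))
seeds={'wrist':(229,161),'side':(251,215),'scene':(282,190)}
for n,sd in seeds.items():
    g=cv2.cvtColor(C[n]['pixels'],cv2.COLOR_BGR2GRAY)
    m=(g<100).astype(np.uint8); nn,l=cv2.connectedComponents(m,connectivity=4)
    lab=l[sd[1],sd[0]]; mm=(l==lab).astype(np.uint8)
    cn=max(cv2.findContours(mm,0,2)[0],key=cv2.contourArea)
    rr=cv2.minAreaRect(cn); bp=cv2.boxPoints(rr); print(n,g[sd[1],sd[0]],lab,mm.sum(),rr)
    P=np.array([onplane(C[n],*q,.0375) for q in bp])
    if np.linalg.norm(P[0]-P[1])<np.linalg.norm(P[1]-P[2]): P=np.roll(P,-1,0)
    d=(P[0]+P[3]-P[1]-P[2])/2
    print(' mid',P.mean(0).round(4),'len',np.linalg.norm(d).round(4),'wid',np.linalg.norm(P[0]-P[3]).round(4),'dir deg',np.degrees(np.arctan2(d[1],d[0])).round(2))
print('rot',bot.current_tool_rot(),Ro.from_rotvec(bot.current_tool_rot()).as_matrix().round(3))
im=C['side']['pixels'][290:400,220:360]; im2=C['scene']['pixels'][165:275,90:230]
cv2.imwrite('pics/crop1.png',np.vstack([cv2.resize(i,None,fx=2.6,fy=2.6,interpolation=2) for i in(im,im2)]))
E
```

```text
scene [([108, 182, 14, 29, 243], array([114.7, 195.4])), ([162, 193, 5, 10, 23], array([163.9, 197. ])), ([126, 213, 12, 23, 172], array([131.6, 223.2]))]
side [([249, 317, 6, 8, 32], array([251.4, 320.7])), ([313, 324, 10, 22, 134], array([317.6, 335.1])), ([253, 349, 15, 30, 284], array([260.5, 365. ]))]
red [115. 195.] [261. 365.] [ 0.3877 -0.3178  0.0744] 0.0011
red [164. 197.] [251. 321.] [ 0.4121 -0.2208  0.0445] 0.006
red [132. 223.] [318. 335.] [ 0.4945 -0.3142  0.0707] 0.0007
wrist 73 23 1737 ((227.68788146972656, 160.73886108398438), (132.84390258789062, 13.65684986114502), 73.61045837402344)
 mid [0.5221 0.0271 0.0375] len 0.1284 wid 0.0129 dir deg 104.27
side 72 12 156 ((250.1638946533203, 215.30325317382812), (43.40450668334961, 3.5850327014923096), 39.80556869506836)
 mid [0.5203 0.0287 0.0375] len 0.1215 wid 0.0105 dir deg 104.89
scene 73 45 92 ((280.46661376953125, 190.44696044921875), (2.4446728229522705, 39.114768981933594), 57.80426788330078)
 mid [0.5208 0.0262 0.0375] len 0.1152 wid 0.0083 dir deg -75.74
rot [-2.22061531e+00 -2.22058996e+00  1.25370263e-03] [[ 0.     1.    -0.001]
 [ 1.    -0.     0.   ]
 [ 0.    -0.001 -1.   ]]
```

View pics/crop1.png

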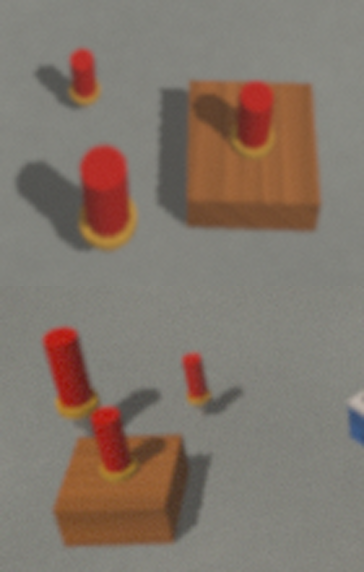

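The crop confirms it: the pin in the block is smaller than the tall one and larger than the little one, and its handle centre is at z = 0.0707, against an expected 0.071. I move above it and refine its position with the wrist camera.

```bash
cat >> h.py <<'E'
def rot(deg):
    a=np.radians(deg); y=np.array([np.cos(a),np.sin(a),0]); z=np.array([0,0,-1.]); return Ro.from_matrix(np.c_[np.cross(y,z),y,z]).as_rotvec()
E
python3 - <<'E'
from h import *
for d in(104.3,-75.7):
    print(d,[np.round(bot.inverse_kinematics(p,rot(d)),2) if bot.inverse_kinematics(p,rot(d)) is not None else None for p in([.4945,-.3142,.054],[.522,.027,.054])])
q=[bot.inverse_kinematics([.4945,-.3142,.17],rot(d)) for d in(104.3,-75.7)]
d=[104.3,-75.7][int(abs(q[1][5])<abs(q[0][5]))]; print('use',d)
bot.goto([.4945,-.3142,.18],rot(d))
c=cam('wrist'); cv2.imwrite('pics/w1.png',c['pixels']); print(bot.current_clock(), bot.current_ee_pos(), bot.current_contact_force())
b,g,r=[c['pixels'][...,i].astype(int) for i in range(3)]
m=((r>110)&(g<45)&(b<60)).astype(np.uint8); n,l,s,ce=cv2.connectedComponentsWithStats(m)
for i in range(1,n):
    if s[i][4]>30: print(s[i],ce[i].round(1))
print('predicted top',proj(c,[.4945,-.3142,.096]),'bottom',proj(c,[.4945,-.3142,.046]))
E
```

```text
104.3 [array([-0.77,  0.36,  1.69, -0.  ,  1.09, -2.59]), array([-0.18,  0.21,  1.88, -0.  ,  1.05, -2.  ])]
-75.7 [array([-0.77,  0.36,  1.69, -0.  ,  1.09,  0.55]), array([-0.18,  0.21,  1.88, -0.  ,  1.05,  1.14])]
use -75.7
1.4333 [ 0.4951616  -0.31317317  0.18018527] [ 0.44792748 -0.12202693  0.3093608 ]
[272 191  23  37 352] [282.8 208.8]
[151 256   9   9  33] [154.6 259.6]
[240 301  31  40 572] [258.5 326. ]
predicted top [283.37839581 220.96314389] bottom [283.43165643 204.07662777]
```

View pics/w1.png

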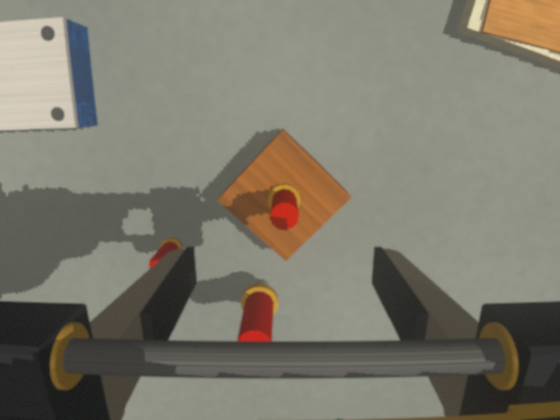

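The wrist view shows the block centred near (284.5,196.5) with the pin's top disc near (284,217). The small pin is at (155,260) and the tall one at (258,326), both clear of the fingers. I refine the position, descend and grip.

```bash
python3 - <<'E'
from h import *
c=cam('wrist'); R=rot(-75.7)
hsv=cv2.cvtColor(c['pixels'],cv2.COLOR_BGR2HSV)
a=onplane(c,284.5,196.5,.04); t=onplane(c,284,217,.096); print(a,t)
p=np.mean([a[:2],t[:2],[.4945,-.3142]],0); print(p)
bot.set_gripper(.6,30)
bot.line_to([*p,.12],R,.15); bot.line_to([*p,.054],R,.06)
print(bot.current_contact_force())
bot.set_gripper(0,30); bot.hold(.3)
print(bot.current_opening()*92,bot.current_grip_force(),bot.current_ee_pos(),bot.current_contact_force(),bot.current_ft_torque())
bot.line_to([*p,.075],R,.03); print(bot.current_contact_force())
bot.line_to([*p,.18],R,.1); bot.hold(.2); print(bot.current_opening()*92,bot.current_contact_force(),bot.current_ft_torque(),bot.current_clock())
E
```

```text
[ 0.50012186 -0.31359291  0.04      ] [ 0.4977356  -0.31369398  0.096     ]
[ 0.49745249 -0.31382896]
[ 0.18476156  0.02085321 -0.15139558]
21.72582611455562 30.000275373458862 [ 0.49741821 -0.31373201  0.05400509] [-0.5892388   1.56733642  1.477459  ] [0.20535472 0.1778307  0.01461924]
[-1.10291018  0.03977429 -1.74156094]
21.479791544645234 [-0.8959717  -0.2941727  -1.67959406] [ 0.0143407   0.07282482 -0.0582637 ] 7.125
```

The pin is held; the weight reads about 1.7 N. I carry it above the groove and compare tip and groove in the wrist and fixed views.

```bash
python3 - <<'E'
from h import *
import pickle
R=rot(-75.7)
bot.goto([.5215,.027,.18],R); bot.line_to([.5215,.027,.115],R,.08); bot.hold(.4)
print(bot.current_ee_pos(),bot.current_contact_force(),bot.current_ft_torque(),bot.current_clock())
C={n:cam(n) for n in('wrist','scene','side')}; pickle.dump(C,open('c1.pkl','wb'))
ims=[]
for n,w in(('wrist',.075),('scene',.075),('side',.075)):
    c=C[n]; u,v=proj(c,[.5215,.027,w]); print(n,u,v)
    h=(70,50) if n!='wrist' else (140,100); u,v=int(u),int(v); x0,y0=max(u-h[0],0),max(v-h[1],0)
    i=c['pixels'][y0:y0+2*h[1],x0:x0+2*h[0]]; print(x0,y0); ims.append(cv2.resize(i,(390,280),interpolation=2))
ims.append(np.zeros_like(ims[0]))
cv2.imwrite('pics/g1.png',np.vstack([np.hstack(ims[:2]),np.hstack(ims[2:])]))
E
```

```text
[0.52161411 0.02698195 0.1151866 ] [ 0.02984626 -0.78001031 -1.53124558] [0.09515892 0.11811626 0.03475422] 9.775
wrist 282.1263527636053 240.89734518594582
142 140
scene 281.8136085770585 176.72901624669237
211 126
side 249.34642645379807 203.25838513815592
179 153
```

View pics/g1.png

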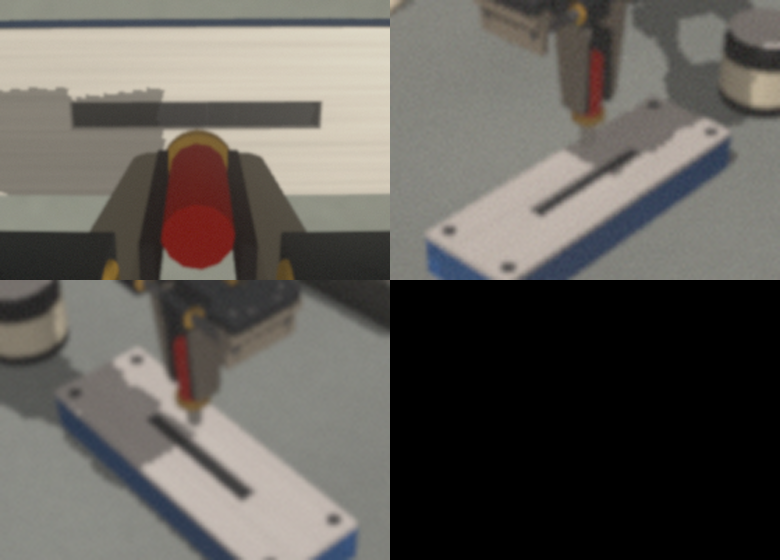

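The wrist view shows the groove parallel to the image rows, at picture columns 193–372 and rows 212–231. The pin is upright, with its collar's far edge at about (283,233.5). I compute the offsets between pin and groove.

```bash
python3 - <<'E'
from h import *
import pickle
C=pickle.load(open('c1.pkl','rb')); c=C['wrist']
T=np.array([.5216,.0270]); a=np.radians(104.3); ey=np.array([np.cos(a),np.sin(a)]); ex=np.array([ey[1],-ey[0]])
f=lambda p:((p[:2]-T)@ex*1e3,(p[:2]-T)@ey*1e3)
g=cv2.cvtColor(c['pixels'],cv2.COLOR_BGR2GRAY).astype(float)
print('col profile u=320',g[205:240,315:325].mean(1).round(0)); print('u=230',g[205:240,225:235].mean(1).round(0))
print('row ends',g[218:226,185:200].mean(0).round(0),g[218:226,365:380].mean(0).round(0))
for u in(200,240,330,368):
    print(u,[np.round(f(onplane(c,u,v,z)),2) for v,z in((212.3,.04),(230.5,.035),(230.5,.04))])
print('ends',f(onplane(c,193.5,221,.04)),f(onplane(c,371.5,221,.04)))
print('cam',f(-c['R'].T@c['t']))
# pin features
b,gg,r=[c['pixels'][...,i].astype(int) for i in range(3)]
m=((r>90)&(gg<50)&(b<60)).astype(np.uint8); m[:,:200]=0;m[:,360:]=0
pts=cv2.findNonZero(m)[:,0]; print('red bbox',pts.min(0),pts.max(0))
for v in range(240,332,15):
    q=pts[pts[:,1]==v][:,0]; print(v,q.min() if len(q) else 0,q.max() if len(q) else 0)
print('collar col',g[225:245,280:286].mean(1).round(0))
for n,p in(('topfar',[*(T+.011*ex),.157]),('topnear',[*(T-.011*ex),.157]),('collar up far',[*(T+.014*ex),.107]),('collar low far',[*(T+.014*ex),.101]),('axis top',[*T,.157]),('axis bot',[*T,.107])): print(n,proj(c,p).round(1))
E
```

```text
col profile u=320 [206. 206. 206. 204. 201. 198. 184. 148. 106.  83.  79.  78.  78.  78.
  77.  78.  77.  77.  76.  76.  76.  76.  76.  76.  85. 103. 130. 163.
 187. 197. 200. 201. 201. 200. 200.]
u=230 [180. 158. 139. 130. 126. 125. 121. 108.  87.  69.  64.  63.  62.  62.
  61.  62.  61.  60.  60.  60.  60.  60.  59.  60.  66.  81.  97. 110.
 118. 122. 124. 125. 126. 126. 125.]
row ends [128. 128. 128. 128. 128. 127. 122. 111.  95.  78.  65.  62.  61.  62.
  61.] [ 82.  79.  77.  76.  78.  88. 112. 150. 184. 199. 202. 202. 202. 202.
 202.]
200 [array([ 8.58, 58.82]), array([-6.83, 60.96]), array([-5.13, 59.72])]
240 [array([ 8.56, 30.15]), array([-6.81, 31.27]), array([-5.12, 30.62])]
330 [array([  8.5 , -33.96]), array([ -6.87, -35.12]), array([ -5.18, -34.44])]
368 [array([  8.48, -61.22]), array([ -6.94, -63.35]), array([ -5.24, -62.1 ])]
ends (np.float64(2.07465762128305), np.float64(63.96541740369706)) (np.float64(1.9652234604928056), np.float64(-64.17430570039123))
cam (np.float64(78.09195086254508), np.float64(-0.9534976730941545))
red bbox [258 244] [309 330]
240 0 0
255 267 300
270 264 303
285 263 305
300 260 308
315 259 308
330 280 288
collar col [ 71.  71.  70.  72.  77.  91. 107. 116. 106.  93.  90.  94.  98. 100.
 100. 100.  96.  87.  75.  66.]
topfar [281.3 286.8]
topnear [281.5 334.3]
collar up far [281.9 237. ]
collar low far [281.9 233.3]
axis top [281.4 311.2]
axis bot [281.9 261.5]
```

The pin reads 1.6 mm across and the groove 1.0 mm, so the pin sits 0.6 mm towards +x; I correct by 0.6 mm. Next I go to the −y end of the search range and touch down gently.

```bash
cat >> h.py <<'E'
A=np.radians(104.3); EY=np.array([np.cos(A),np.sin(A)]); EX=np.array([EY[1],-EY[0]]); T0=np.array([.5216,.0270]); RR=rot(-75.7)
def P(s,x,z): return [*(T0+EY*s+EX*x),z]
E
python3 - <<'E'
from h import *
s,x=-50e-3,-.6e-3
bot.line_to(P(s,x,.115),RR,.15); bot.line_to(P(s,x,.086),RR,.05); bot.hold(.3)
f0=np.mean([np.array(bot.current_contact_force()) for _ in range(5)],0); np.save('f0.npy',f0); print(f0)
z=.086
while z>.070:
    z-=.0005; bot.line_to(P(s,x,z),RR,.02)
    f=np.array(bot.current_contact_force())-f0
    if f[2]>1 or z<.0755: print(round(z,4),bot.current_ee_pos()[2].round(5),f.round(2))
    if f[2]>4: break
print(bot.current_clock())
E
```

```text
[ 0.70454254  0.32964614 -2.46084058]
0.083 0.08294 [-1.53  0.36  1.64]
0.081 0.08093 [-0.56  0.14  1.04]
0.08 0.07995 [-0.55 -1.02  1.51]
0.079 0.07896 [-0.75 -1.59  1.97]
0.0775 0.07744 [-0.31 -0.43  1.11]
0.077 0.07695 [-1.03 -0.24  1.04]
0.0755 0.07544 [-0.27 -0.27  0.74]
0.075 0.07504 [-0.12 -0.71  1.33]
0.0745 0.07494 [-2.33 -0.02  5.88]
17.1917
```

Contact came at TCP z = 0.0749, so the tip is at 0.035, on the groove floor. The stiffness is about 11 N/mm. Now the gentle slide.

```bash
python3 - <<'E'
from h import *
f0=np.load('f0.npy'); s,x=-50e-3,-.6e-3; z=.0744; zf=.0749; k=0; mx=0
while s<.046:
    s+=.0015; bot.line_to(P(s,x,z),RR,.03)
    f=np.array(bot.current_contact_force())-f0; h=bot.current_ee_pos()[2]; mx=max(mx,f[2])
    if k%8==0 or h<zf-.0006: print(round(s*1e3,1),round(z*1e3,2),round(h*1e3,2),f.round(1))
    k+=1
    if h<zf-.0015: print('dropped'); break
    if f[2]>20 or np.hypot(*f[:2])>20: print('force',f,s); break
    z+=np.clip(-(7.5-f[2])/12000*.5,-.0003,.0003)
    z=max(z,min(z,h),h-.0012)
print(s,z,mx,bot.current_ee_pos(),bot.current_clock())
E
```

```text
-48.5 74.4 74.95 [-1.7 -2.1  5.9]
-36.5 74.49 74.91 [ 0.9 -3.6  7.9]
-24.5 74.7 74.9 [ 0.5 -3.9  7.3]
-15.5 74.74 74.16 [-0.3 -1.1  4.5]
-14.0 74.62 74.16 [-0.6 -1.1  2.7]
-12.5 74.42 74.15 [ 0.3 -1.9  3.1]
-11.0 74.23 74.13 [-0.6 -1.6  3.9]
-9.5 74.09 74.11 [-1.2 -1.   4.4]
-8.0 73.96 74.12 [ 0.1 -3.4  3.2]
-0.5 73.96 74.9 [ 0.2 -3.   7.8]
11.5 74.18 74.91 [ 0.3 -3.3  8.7]
23.5 74.39 74.92 [ 0.1 -3.7  8.1]
35.5 74.61 74.93 [-0.5 -3.2  7.8]
0.04600000000000005 0.07470818571316715 10.439389921678908 [0.50976306 0.07173516 0.07490559] 33.1917
```

The tip dipped 0.75 mm between s ≈ −16 and −7.5 mm, so the socket is centred near −12 mm. I lift clear, return there and press down with a force limit.

```bash
cat > push.py <<'E'
from h import *
import sys
f0=np.load('f0.npy'); s=float(sys.argv[1])*1e-3; x=-.6e-3; z=float(sys.argv[2])*1e-3; stop=float(sys.argv[3])
if len(sys.argv)>4:
    bot.line_to(P(.046,x,.078),RR,.08); bot.line_to(P(s,x,.078),RR,.08); bot.line_to(P(s,x,.0752),RR,.04)
st=0;k=0
while z>.0526:
    z-=.0006; bot.line_to(P(s,x,z),RR,.03)
    f=np.array(bot.current_contact_force())-f0; h=bot.current_ee_pos()[2]; k+=1
    if k%4==0 or f[2]>10: print(round(z*1e3,2),round(h*1e3,2),f.round(1),np.round(bot.current_ft_torque(),2))
    if f[2]>stop or np.hypot(*f[:2])>15: print('stop'); break
print(s,z,bot.current_ee_pos(),f.round(1),bot.current_clock())
E
python3 push.py -12 75 14 1
```

```text
72.6 72.67 [-1.4 -0.8  4. ] [0.16 0.16 0.02]
70.2 70.18 [-0.3 -0.3  3.8] [ 0.15 -0.05 -0.04]
67.8 67.76 [-0.6  0.9  2.9] [ 0.16 -0.12 -0.  ]
65.4 65.36 [0.6 0.  2.2] [ 0.16 -0.16  0.03]
63.0 62.94 [0.7 0.1 3. ] [ 0.11 -0.22  0.05]
60.6 60.57 [1.9 0.2 3.5] [ 0.08 -0.19 -0.01]
58.2 58.14 [0.5 0.6 3.4] [ 0.15 -0.17  0.  ]
55.8 55.71 [1.1 0.3 2.8] [ 0.15 -0.18 -0.01]
53.4 54.01 [-1.7  1.   8. ] [0.16 0.28 0.01]
52.8 53.95 [-3.   0.1 13.4] [ 0.28  0.56 -0.02]
52.2 53.91 [-4.4  0.4 16.4] [0.27 1.   0.  ]
stop
-0.012 0.05219999999999987 [0.52418101 0.01524584 0.05391392] [-4.4  0.4 16.4] 44.0667
```

The collar seated at TCP z = 0.0539, where 0.054 was expected. I relax, release, retreat and look.

```bash
python3 - <<'E'
from h import *
x=-.6e-3;s=-.012
bot.line_to(P(s,x,.0535),RR,.03); bot.hold(.2); print(bot.current_contact_force())
bot.set_gripper(.55); bot.hold(.2); print(bot.current_opening(),bot.current_contact_force())
bot.line_to(P(s,x,.0545),RR,.03); bot.line_to(P(s,x,.17),RR,.1); bot.hold(.2)
ims=[]
for n,h in(('wrist',(140,100)),('scene',(84,60)),('side',(84,60))):
    c=cam(n); 
    tip=np.array(P(s,.8e-3,.040)); u,v=map(int,proj(c,tip)); x0,y0=max(u-h[0],0),max(v-h[1],0); print(n,x0,y0,u,v)
    ims.append(cv2.resize(c['pixels'][y0:y0+2*h[1],x0:x0+2*h[0]],(390,280),interpolation=2))
ims.append(0*ims[0]); cv2.imwrite('pics/e1.png',np.vstack([np.hstack(ims[:2]),np.hstack(ims[2:])]))
print(bot.current_clock())
E
```

```text
[-1.8352805   0.58830363  8.16356182]
0.551569374581194 [ 1.00774992  0.13011487 -0.06200339]
wrist 142 102 282 202
scene 194 131 278 191
side 169 156 253 216
47.2167
```

View pics/e1.png

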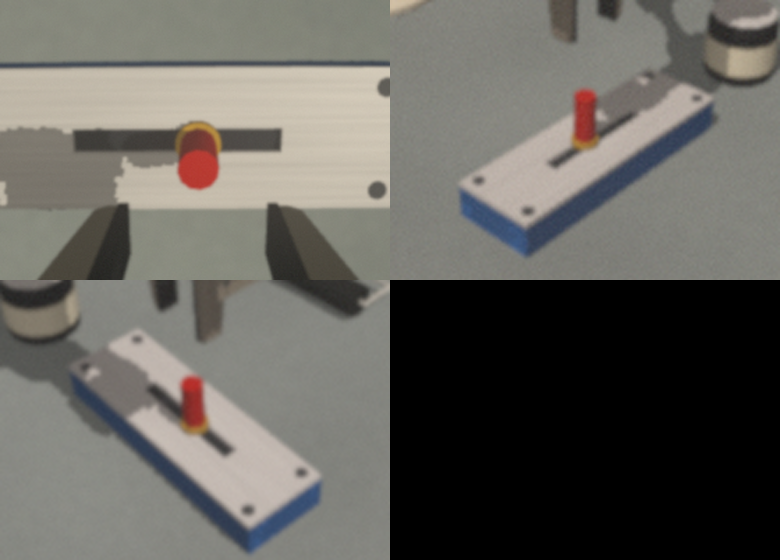

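The pin stands upright in the groove, collar flat on the cover (wrist ≈ (284,202)), and the gripper is clear of it.

```bash
python3 -c "
from h import *
print(bot.job_done())"
```

```text
the job is handed in; nothing more can be done
None
```

The middle-sized pin is fully home in the hidden socket, about 12 mm from the groove's middle; it stands upright with its collar on the cover, was released, and the job was handed in at about 47 s, with a peak reading of about 16 N and the tin, brayer and copper plate untouched.

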